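Put the calibration weight away in its drawer

TASK

Put the metal calibration weight away: stand it upright in the open drawer of the smaller drawer box (the narrow one with a single knob), then push that drawer fully shut so that the weight still stands inside. Leave the wider two-knob box's drawer open as it is, and leave the stoppers and the dropper bottle where they stand.

Things in the scene. Friction and masses are not known exactly. Their poses are not given: they have to be found in the camera images.
- weight: plain metal laboratory weight: an upright cylinder with a neck and a flat knob at its top, 19 mm in diameter, 26 mm high, about 50 g; stands on the chest top, which is z = 0. Origin: centre of its underside, z up. It can be gripped across its 19 mm body at any yaw
- small_drawer (a joint): drawer of the small box; joint value = how far the drawer is pulled out, in m: 0 fully shut, 0.10 fully out; it slides straight, with about 1 N of friction, stops at 0 and stays where it is left
- small_drawer_in (a point): centre of the small drawer's inner floor; moves with it. x points into the box (the shutting way), y across, z up. Floor 11 mm above the chest top, 117 (x) by 94 (y) mm; side and back walls 27 mm high over it, 5 mm thick. The box's top covers the rear: the part open from above starts at the front panel's inner face, 58.5 mm on the -x side of this point, and is as long as the drawer is pulled out (75 to 95 mm)
- small_box: the smaller drawer box: light wood, 120 mm wide (y), 130 mm deep (x), 58 mm high, with one drawer with a single knob, open towards the robot. Fixed to the chest top. Origin: centre of its underside; x points to its back, z up
- small_drawer_front (a point): middle of the outer face of the small box's drawer front, 34 mm above the chest top; the panel is 10 mm thick, its top edge 55 mm above the chest top. Moves with the drawer, same axes as small_drawer_in. One metal knob, 20 mm in diameter, stands out 12 mm from this point towards -x; the drawer is shut by pushing the knob or the front towards +x
- large_drawer (a joint): drawer of the wider box, 160 mm wide, same wood, depth and height, with two knobs and an empty weighing dish on its top; to be left open; joint value = how far the drawer is pulled out, in m: 0 fully shut, 0.10 fully out; it slides straight, with about 1 N of friction, stops at 0 and stays where it is left
- large_drawer_front (a point): middle of the outer face of the large box's drawer front, 34 mm above the chest top, same axes as for the small one; its two 12 mm deep knobs are 45 mm to either side
- wide_stopper: black rubber stopper, 26 mm wide at the top, 26 mm high; a bystander standing on the chest top. Origin: centre of its underside
- narrow_stopper: black rubber stopper, 22 mm wide at the top, 22 mm high; a bystander standing on the chest top. Origin: centre of its underside
- dropper: small plastic dropper bottle with a pointed white cap, 22 mm in diameter, 52 mm high; a bystander standing on the chest top. Origin: centre of its underside

How it is judged:
By the outcome, as a careful person would: the job done as asked, in the order asked, and still so for the second after the job is handed in, with the robot touching nothing.
It also fails if it takes over 48 s, if anything falls off the work surface, if the arm or the gripper's body presses on something with over 40 N, if the wrist force passes 120 N, or if a joint passes its speed limit or range.

ROBOT

A 6-joint arm with a two-finger parallel gripper is mounted at the origin on a cart in front of the work surface, level with it; the furniture and walls round the work are solid. World frame = base frame: x ahead of the robot, y to its left, z up, the work surface at z = 0. Lengths are in m, angles in rad, forces in N, time in s.
With the tool pointing down it reaches from about 0.3 to 0.775 m from the base axis. Payload 14.6 kg.
Tool frame: the origin (TCP) lies at the very end of the fingers, on their centre line; the grasp point (between the pads) lies 19 mm behind it; z points along the fingers, x is the direction in which the jaws open and shut, and the axes are right-handed (so a half turn about z gives the same grasp; the last joint's range is limited). The gripper opens to 85 mm and grips with 20 to 120 N. Pads are 22 mm wide; open, the fingers measure 114 mm over their backs; the gripper's body (76 mm by 85 mm) begins 54 mm behind the grasp point. The pads swing forward as they close: fully open they stand 13 mm farther back than shut.
Start: joints at [-0.067, 0.3, 1.521, -0, 1.321, -0.067], TCP at [0.55, -0, 0.231] pointing down, gripper open.
Joint ranges: [-3.03, 3.03], [-0.79, 2.21], [0.23, 2.52], [-1.04, 4.18], [0, 3.07], [-2.55, 2.55]. Speed limits (rad/s): [2.22, 2.22, 2.57, 3.14, 3.14, 3.14].

INTERFACE

Orientations are given as [roll, pitch, yaw] about the fixed x, y, z axes, in that order (R = Rz(yaw) Ry(pitch) Rx(roll)).
In Python, from station import arm gives the robot as it stands. The module is installed in compiled form; this text tells all that it offers.
- The arm moves only by the tool jog_arm, never from a script. Its argument "steps" is a list of rows, each a list of 3 entries, a list of its own where there are three numbers: the turn, a rotation vector about the tool's x, y, z in degrees, then the shift along the tool's x, y, z in mm, then the opening in per cent of the stroke, from 0 (shut) to 100 (fully open). A call has 1 to 20 rows; each row is the pose to reach, as a shift and turn from the pose commanded when the call began, along the tool's axes at that moment; what a row does not reach only later rows make up. A row lasts 1/8 s, in which the tool goes at most 62.5 mm and 10.7 degrees, less where a joint would pass 70% of its speed; a pose out of reach is approached as far as the arm can. A call with a gripper value outside its range is refused whole. The fingers move at their own pace and stop on an object; "force" is the grip in N (left out, the last holds). Time passes only in rows, so rows that repeat a pose let the fingers close. It gives the time, the measured TCP pose, the force and the opening at its end, in the units of the state.
- arm.observe(): the state, without advancing time (a new reading comes with each control period).
- arm.snapshot(name): name is "scene" or "side" or "wrist"; returns the picture (480x640x3 uint8, red, green, blue); there is no depth.
- arm.get_calibration(name): a dict with "K" (3x3 intrinsics, pixels), "R" (3x3) and "t" (3): a world point X has camera coordinates R X + t; the wrist camera has in their place "hand_eye" (4x4, takes a point from camera to tool coordinates, whose origin is the TCP and whose axes are the tool frame's). Camera axes: x right, y down, z forward; pixel columns grow to the right and rows downward; lengths in m; the calibration is good to about 2 mm. A picture is of the moment at which its call begins: read the wrist's pose just before it. get_calibration takes no time and is no camera call.
- arm.finish_job(): hands the job in, once; it reports no verdict.
Trained networks look in the newest picture that a camera, given by its name, has taken for a name from the list of things; names that differ only in an ending like _2 or _b are one class to them, and where a whole thing is asked for, a point or a joint stands for the part that bears it (a point fixed in the world has none). Each returns a list of dicts, best first, with "score" (0 to 1); they miss things now and then, are a little off and sometimes report something else, mostly with a low value. They report only what shows in the picture. A call takes as long as a camera call.
- arm.recognise(name, camera): "centre" ([column, row] in pixels, amid what is visible of it).
The state is a dict: "clock": time; "joint_pos": joint angles; "dq": joint speeds; "effort": joint torques, N m; "eef_pos": TCP position; "eef_rot": TCP orientation; "force": force on the tool from outside, world axes, zero at the start; "wrist_torque": the same for the moment, N m; "width": opening from 0.0 (shut) to 1.0 (fully open).
Only numpy, scipy, OpenCV 4.12 (cv2) and the standard library are available. Lean on these libraries where they do the work, as an engineer would, in place of code of your own. Each camera call takes 0.05 s, during which the arm holds its last target.

## Working session

There is one attempt and no reset: what is moved stays moved. The work goes in short steps, Python scripts to look and compute and a tool call to move; the robot and the scene stay as the last step left them, time stands still between calls to the robot, and variables do not carry over. Pictures are saved under pics/ and viewed, and the job is handed in when it is done.

Besides the shell and the picture viewer there is one more tool, called after "Emit:" as name(argument=value, ...), one argument or row to a line, values as JSON. jog_arm: Moves the arm, as the interface text tells. Its arguments: {"type":"object","properties":{"steps":{"type":"array"},"force":{"type":"number"}},"required":["steps"]}

```bash
mkdir -p pics; python3 - <<'E'
from station import arm
import cv2
s=arm.observe();print(s['clock'],s['eef_pos'],s['eef_rot'],s['width'],s['force'])
for c in ['scene','side','wrist']:
    im=arm.snapshot(c);cv2.imwrite(f'pics/{c}0.png',im[:,:,::-1])
    k=arm.get_calibration(c);print(c,{a:b.tolist() if hasattr(b,'tolist') else b for a,b in k.items()})
    for n in ['weight','small_drawer_front','small_drawer_in','large_drawer_front','small_box','wide_stopper','narrow_stopper','dropper']:
        print(n,[(d['centre'],round(d['score'],2)) for d in arm.recognise(n,c)[:2]])
print(arm.observe()['clock'])
E
```

```text
0.0 [5.49756798e-01 1.56507795e-05 2.30723651e-01] [-3.14151126e+00  1.16516900e-03 -2.98417920e-05] 0.9992775604505667 [-1.00602075 -0.69896598  0.69605995]
scene {'K': [[563.7126385738609, 0.0, 327.37935065497953], [0.0, 563.7126385738609, 240.2876262053991], [0.0, 0.0, 1.0]], 'R': [[0.5694934191048047, -0.821970456231949, -0.006466427001119286], [-0.6169013509782597, -0.42218807055326735, -0.6642213157101385], [0.5432402495742719, 0.3822588156790514, -0.7475080127183468]], 't': [-0.2908719440241778, 0.36618938174120125, 1.005335998997414]}
weight [([218.9, 201.2], 0.58), ([423.0, 337.3], 0.18)]
small_drawer_front []
small_drawer_in [([277.8, 239.4], 0.59)]
large_drawer_front [([368.8, 291.8], 0.8)]
small_box [([296.9, 223.7], 0.56)]
wide_stopper [([204.5, 218.6], 0.62)]
narrow_stopper [([433.6, 312.7], 0.6)]
dropper [([421.5, 336.6], 0.73)]
side {'K': [[455.5908618148101, 0.0, 314.574114359497], [0.0, 455.5908618148101, 243.2440143613033], [0.0, 0.0, 1.0]], 'R': [[-0.9987464179981519, 0.04420547359049887, -0.023483369445221572], [0.03950233617526129, 0.40791601461156257, -0.912164
[... 477 characters left out ...]
, 354.13028394231077, 240.5153042817349], [0.0, 0.0, 1.0]], 'hand_eye': [[0.9999997649904185, -0.0005599956022021221, -0.0003955047815968044, -0.00036760814798275643], [0.0006543916892569044, 0.9516814308939215, 0.30708634919711814, -0.07947197067171043], [0.00020442755142875381, -0.30708653584392603, 0.9516815736961355, -0.1424032426746951], [0.0, 0.0, 0.0, 1.0]]}
weight [([286.3, 413.0], 0.52)]
small_drawer_front [([225.6, 77.9], 0.89)]
small_drawer_in [([224.4, 78.3], 0.83)]
large_drawer_front [([241.3, 313.2], 0.69)]
small_box [([312.4, 77.1], 0.87), ([288.7, 414.5], 0.57)]
wide_stopper [([286.8, 412.6], 0.73)]
narrow_stopper [([288.4, 414.1], 0.51)]
dropper [([230.2, 420.4], 0.66)]
1.35
```

View pics/scene0.png

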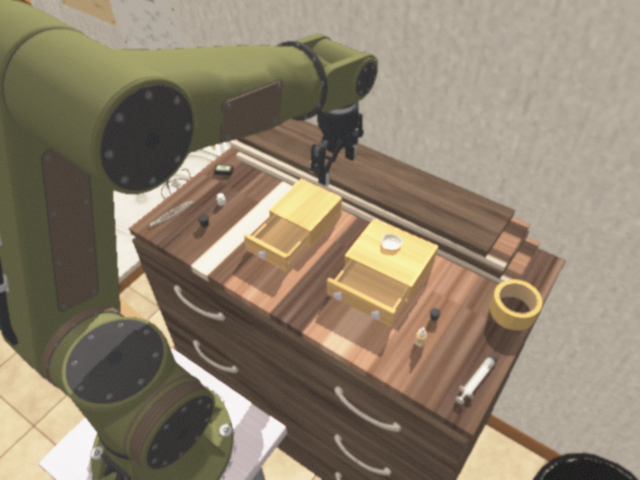

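View pics/side0.png

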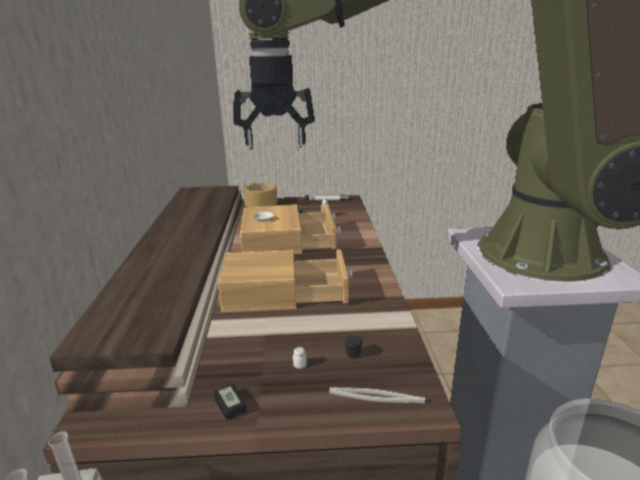

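View pics/wrist0.png

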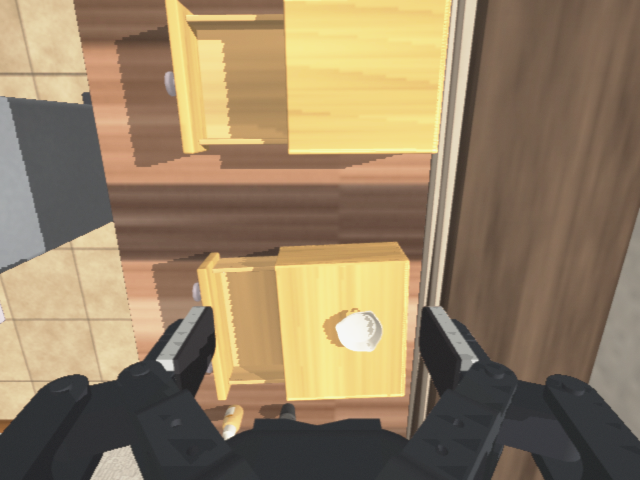

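The weight is the bright object at scene (221,200) and side (300,357). The wide stopper is beside it at scene (204,219) and side (354,346). In the wrist picture the small drawer's front is at (180,77) and its box's front edge is at column 286.

```bash
cat > h.py <<'E'
import numpy as np, cv2
from scipy.spatial.transform import Rotation as Ro
from station import arm
def ray(c,px,tcp=None,rot=None):
    k=arm.get_calibration(c);K=np.array(k['K']);d=np.linalg.inv(K)@[px[0],px[1],1]
    if c=='wrist':
        H=np.array(k['hand_eye']);T=Ro.from_euler('xyz',rot).as_matrix()
        o=T@H[:3,3]+tcp; d=T@H[:3,:3]@d
    else:
        R=np.array(k['R']);o=-R.T@np.array(k['t']);d=R.T@d
    return o,d/np.linalg.norm(d)
def tri(rays):
    A=sum(np.eye(3)-np.outer(d,d) for o,d in rays);b=sum((np.eye(3)-np.outer(d,d))@o for o,d in rays)
    X=np.linalg.solve(A,b);return X,[np.linalg.norm(np.cross(X-o,d)) for o,d in rays]
def atz(r,z): o,d=r; return o+d*(z-o[2])/d[2]
E
python3 - <<'E'
from h import *
np.set_printoptions(precision=4,suppress=True)
print('weight',tri([ray('scene',(221,200)),ray('side',(299.5,358))]))
print('wstop',tri([ray('scene',(204,220)),ray('side',(354,347))]))
s=arm.observe()
for n,p,z in [('front outer top L',(167,0),.055),('front top right',(184,153),.055),('boxfront y-',(288,153),.058),('boxfront y+',(284,0),.058),('box back y-',(438,152),.058),('knob',(170,83),.034),('large front top y+',(205,255),.055),('large front y-',(220,398),.055),('lbox y+',(277,248),.058),('lbox y-',(288,400),.058)]:
    print(n,atz(ray('wrist',p,s['eef_pos'],s['eef_rot']),z))
import cv2
for c,(x,y) in [('scene',(215,210)),('side',(325,350))]:
    im=cv2.imread(f'pics/{c}0.png')[y-40:y+40,x-50:x+50];cv2.imwrite(f'pics/{c}0z.png',cv2.resize(im,None,fx=7,fy=7,interpolation=2))
E
```

```text
weight (array([0.5193, 0.3277, 0.0122]), [np.float64(0.00039669847384722184), np.float64(0.0003966984738471212)])
wstop (array([0.4404, 0.3122, 0.0161]), [np.float64(0.0011174957748501628), np.float64(0.001117495774850091)])
front outer top L [0.4334 0.1728 0.055 ]
front top right [0.4332 0.0573 0.055 ]
boxfront y- [0.5246 0.0574 0.058 ]
boxfront y+ [0.5244 0.1718 0.058 ]
box back y- [0.6546 0.0582 0.058 ]
knob [0.4202 0.1158 0.034 ]
large front top y+ [ 0.4423 -0.0379  0.055 ]
large front y- [ 0.4425 -0.206   0.055 ]
lbox y+ [ 0.512  -0.0298  0.058 ]
lbox y- [ 0.5178 -0.206   0.058 ]
```

View pics/side0z.png

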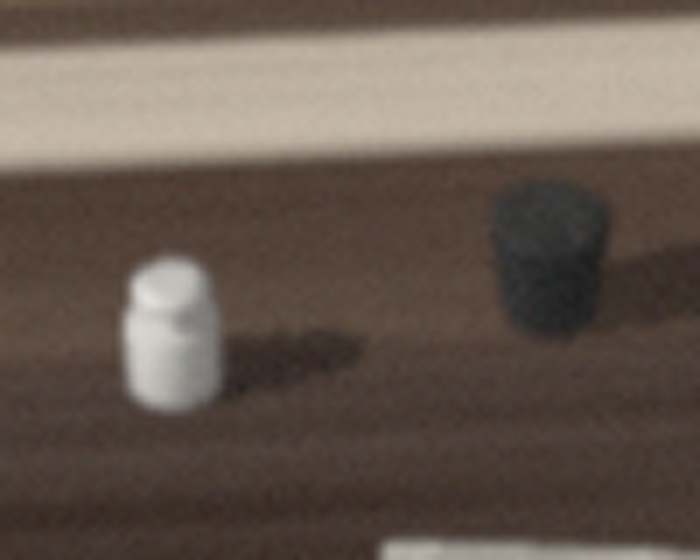

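Emit:
jog_arm(
  steps=[
    [[0,0,-90],[-31,-328,60],60],
    [[0,0,-90],[-31,-328,60],60],
    [[0,0,-90],[-31,-328,60],60],
    [[0,0,-90],[-31,-328,60],60],
    [[0,0,-90],[-31,-328,60],60],
    [[0,0,-90],[-31,-328,60],60],
    [[0,0,-90],[-31,-328,60],60],
    [[0,0,-90],[-31,-328,60],60],
    [[0,0,-90],[-31,-328,60],60],
    [[0,0,-90],[-31,-328,60],60],
    [[0,0,-90],[-31,-328,60],60],
  ],
  force=30,
)

```text
clock: 2.72
eef_pos: [0.519, 0.328, 0.1713]
eef_rot: [-3.142, -0.0, 1.569]
force: [-0.3, -0.6, 0.6]
width: 0.599
```

```bash
python3 - <<'E'
from h import *
np.set_printoptions(precision=4,suppress=True)
s=arm.observe();print(s['clock'],s['eef_pos'],s['eef_rot'],s['width'],s['joint_pos'])
im=arm.snapshot('wrist');cv2.imwrite('pics/wrist1.png',im[:,:,::-1])
for n in ['weight','wide_stopper']:
    for d in arm.recognise(n,'wrist')[:2]: print(n,d['centre'],d['score'],atz(ray('wrist',d['centre'],s['eef_pos'],s['eef_rot']),.013))
E
```

```text
2.725 [0.519  0.328  0.1713] [-3.1415 -0.      1.5691] 0.5991818390054384 [ 0.504   0.4927  1.3964  0.      1.2525 -1.0651]
wide_stopper [294.8, 122.5] 0.89 [0.437  0.3112 0.013 ]
```

View pics/wrist1.png

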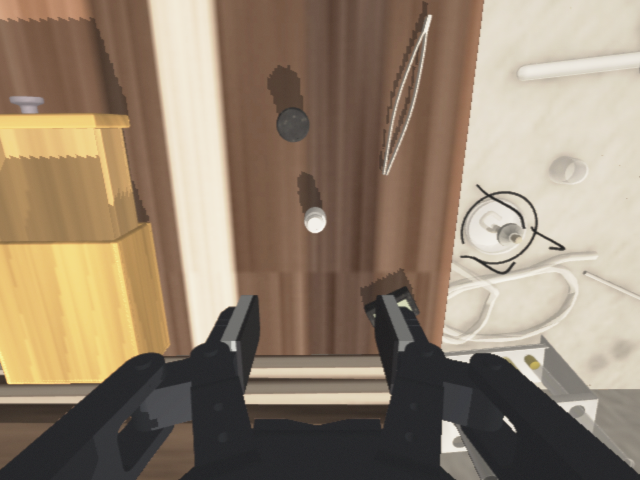

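The weight shows at (315,220), with its knob top at about (316,225). The wide stopper is at (292,124).

```bash
python3 - <<'E'
from h import *
np.set_printoptions(precision=4,suppress=True)
s=arm.observe();p,r=s['eef_pos'],s['eef_rot']
w=lambda c:ray('wrist',c,p,r)
print(atz(w((315.5,219.5)),.013),atz(w((316,225)),.026))
print('3view',tri([w((315.5,219.5)),ray('scene',(221,200)),ray('side',(299.5,357))]))
print('top', tri([w((316,225)),ray('side',(275+171/7,310+272/7))]))
im=cv2.imread('pics/wrist1.png')[185:255,275:355];cv2.imwrite('pics/w1z.png',cv2.resize(im,None,fx=8,fy=8,interpolation=2))
# small box
for n,q,z in [('front outer y-',(0,0),0),('front top y+',(130,116),.055),('boxfront corner y+',(153,224),.058),('backc',(169,352),.058),('knob',(27,97),.034)]:
    print(n,atz(w(q),z))
E
```

```text
[0.5176 0.3276 0.013 ] [0.519 0.328 0.026]
3view (array([0.5185, 0.3272, 0.0131]), [np.float64(0.000983564399557575), np.float64(0.00029377624759033174), np.float64(0.0011823938736596057)])
top (array([0.5187, 0.328 , 0.0285]), [np.float64(0.0003973389148402689), np.float64(0.0003973389148404902)])
front outer y- [0.3479 0.0873 0.    ]
front top y+ [0.433  0.2001 0.055 ]
boxfront corner y+ [0.5092 0.2063 0.058 ]
backc [0.6211 0.2037 0.058 ]
knob [0.4192 0.1163 0.034 ]
```

View pics/w1z.png

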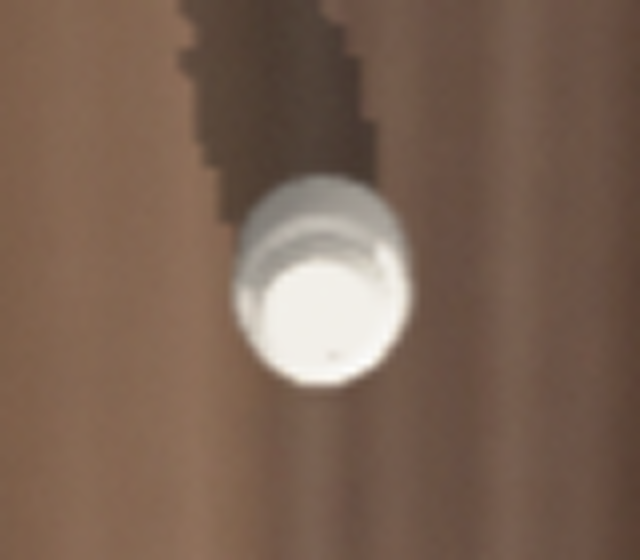

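Three views agree on the weight at (0.5185, 0.3277), which is under the TCP. I'll descend and grip.

Emit:
jog_arm(
  steps=[
    [[0,0,0],[0,0,50],60],
    [[0,0,0],[0,0,100],60],
    [[0,0,0],[0,0,130],60],
    [[0,0,0],[0,0,150],60],
    [[0,0,0],[0,0,160],60],
    [[0,0,0],[0,0,167],60],
    [[0,0,0],[0,0,167],60],
    [[0,0,0],[0,0,167],10],
    [[0,0,0],[0,0,167],10],
    [[0,0,0],[0,0,167],10],
    [[0,0,0],[0,0,167],10],
    [[0,0,0],[0,0,167],10],
    [[0,0,0],[0,0,167],10],
  ],
  force=30,
)

```text
clock: 4.5
eef_pos: [0.5193, 0.3282, 0.005]
eef_rot: [3.141, -0.001, 1.571]
force: [-1.6, -0.4, 6.5]
width: 0.205
```

Emit:
jog_arm(
  steps=[
    [[0,0,0],[0,0,-20],10],
    [[0,0,0],[0,0,-60],10],
    [[0,0,0],[0,0,-110],10],
    [[0,0,0],[0,0,-135],10],
    [[0,0,0],[0,0,-135],10],
  ],
)

```text
clock: 5.12
eef_pos: [0.5197, 0.3284, 0.1424]
eef_rot: [3.138, -0.002, 1.571]
force: [0.9, 0.4, -1.0]
width: 0.209
```

```bash
python3 - <<'E'
from h import *
np.set_printoptions(precision=4,suppress=True)
s=arm.observe();print(s['clock'],s['eef_pos'],s['eef_rot'],s['width'],s['force'])
for c in ['wrist','side']:
    im=arm.snapshot(c);cv2.imwrite(f'pics/{c}2.png',im[:,:,::-1])
im=cv2.imread('pics/side2.png')[180:380,230:400];cv2.imwrite('pics/side2z.png',cv2.resize(im,None,fx=3,fy=3,interpolation=2))
E
```

```text
5.125 [0.5197 0.3284 0.1424] [ 3.1375 -0.0022  1.5708] 0.20928873312460325 [ 0.9209  0.3915 -0.9858]
```

View pics/side2z.png

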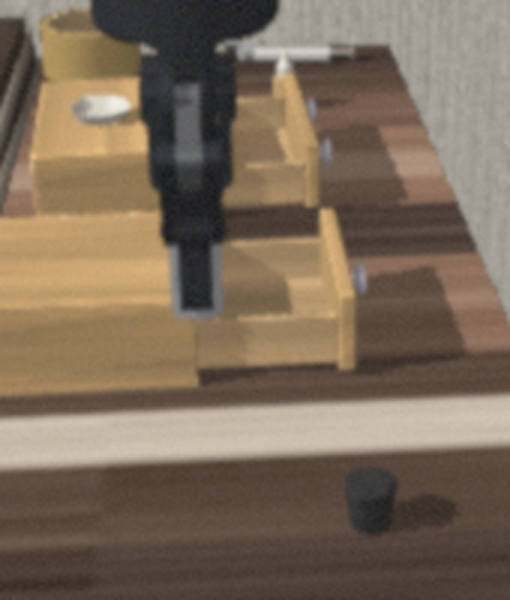

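View pics/wrist2.png

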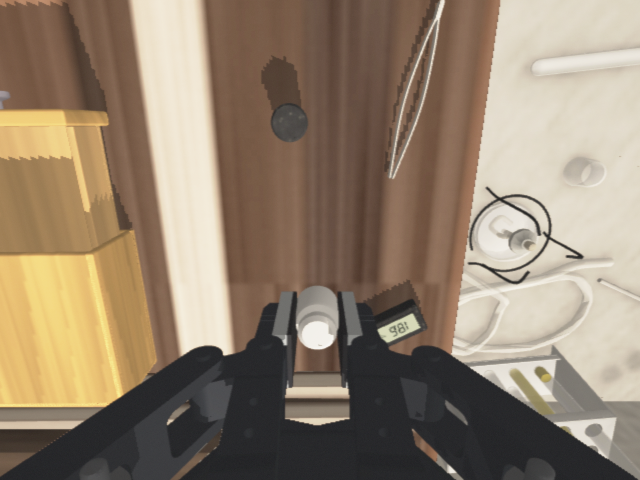

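The weight is held upright between the pads, at wrist (318,317). Next I'll move it over the drawer opening and look.

Emit:
jog_arm(
  steps=[
    [[0,0,0],[-40,-7,0],10],
    [[0,0,0],[-90,-15,0],10],
    [[0,0,0],[-140,-24,0],10],
    [[0,0,0],[-180,-31,0],10],
    [[0,0,0],[-205,-35,0],10],
    [[0,0,0],[-212,-36,0],10],
    [[0,0,0],[-212,-36,0],10],
    [[0,0,0],[-212,-36,0],10],
  ],
)

```text
clock: 6.22
eef_pos: [0.483, 0.1168, 0.139]
eef_rot: [-3.141, -0.0, 1.572]
force: [0.3, 0.2, -1.6]
width: 0.211
```

```bash
python3 - <<'E'
from h import *
np.set_printoptions(precision=4,suppress=True)
s=arm.observe();print(s['clock'],s['eef_pos'],s['eef_rot'],s['width'],s['force'])
for c in ['wrist','side']:
    im=arm.snapshot(c);cv2.imwrite(f'pics/{c}3.png',im[:,:,::-1])
im=cv2.imread('pics/side3.png')[130:330,200:400];cv2.imwrite('pics/side3z.png',cv2.resize(im,None,fx=3,fy=3,interpolation=2))
E
```

```text
6.225 [0.483  0.1168 0.139 ] [-3.1411 -0.      1.5716] 0.21059060716583694 [ 0.3119  0.1576 -1.5789]
```

View pics/wrist3.png

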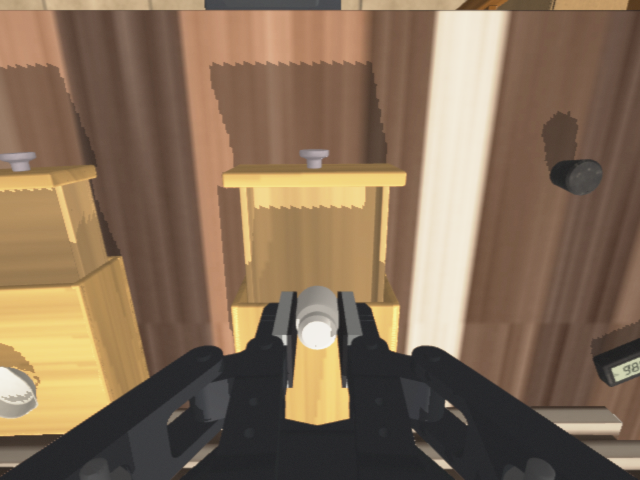

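View pics/side3z.png

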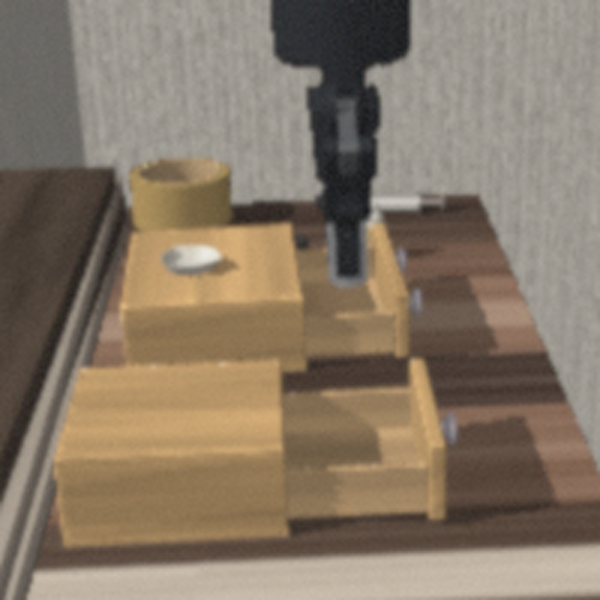

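The drawer lies straight ahead: the knob is at (314,157), the panel's top spans columns 224 to 405, and the box's front edge is at row 304.

```bash
python3 - <<'E'
from h import *
np.set_printoptions(precision=4,suppress=True)
s=arm.observe();p,r=s['eef_pos'],s['eef_rot']
w=lambda c:ray('wrist',c,p,r)
p0,r0=np.array([.54976,.00002,.23072]),np.array([-3.14151,.001165,-.00003]); w0=lambda c:ray('wrist',c,p0,r0)
print('front R top outer', atz(w((405,174)),.055),'L',atz(w((224,174)),.055))
print('inner edge', atz(w((314,187)),.055))
print('boxfront L,R',atz(w((233,304)),.058),atz(w((398,304)),.058))
print('inner walls at top z.038',atz(w((254,240)),.038),atz(w((379,240)),.038))
print('tri boxcorner y-',tri([w((233,304)),w0((288,153))]))
print('tri knob',tri([w((314,155)),w0((170,83))]))
im=cv2.imread('pics/wrist3.png')[150:350,215:415];cv2.imwrite('pics/w3z.png',cv2.resize(im,None,fx=3,fy=3,interpolation=2))
im=cv2.imread('pics/wrist0.png')[0:180,150:350];cv2.imwrite('pics/w0z.png',cv2.resize(im,None,fx=3,fy=3,interpolation=2))
E
```

```text
front R top outer [0.4326 0.1733 0.055 ] L [0.4326 0.0586 0.055 ]
inner edge [0.4408 0.1156 0.055 ]
boxfront L,R [0.5229 0.0584 0.058 ] [0.5229 0.1746 0.058 ]
inner walls at top z.038 [0.482  0.0721 0.038 ] [0.482  0.1623 0.038 ]
tri boxcorner y- (array([0.5251, 0.057 , 0.0536]), [np.float64(0.0002500359066472235), np.float64(0.00025003590664721446)])
tri knob (array([0.4222, 0.1153, 0.0366]), [np.float64(0.00017527101533698538), np.float64(0.00017527101533692098)])
```

View pics/w3z.png

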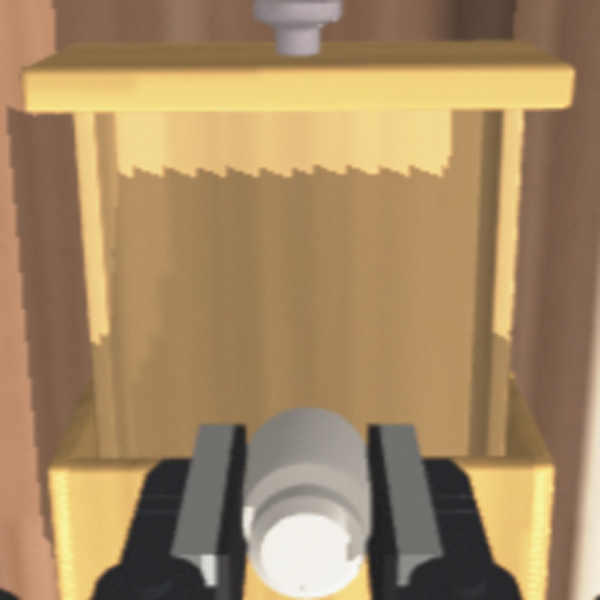

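View pics/w0z.png

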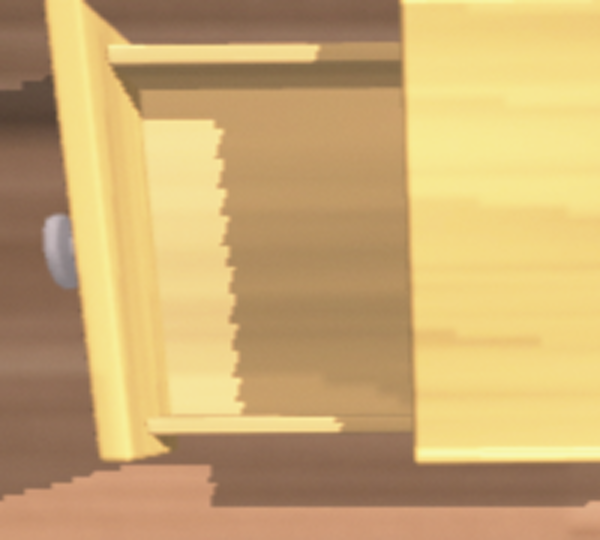

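Emit:
jog_arm(
  steps=[
    [[0,0,0],[0,0,30],10],
    [[0,0,0],[0,0,60],10],
    [[0,0,0],[0,0,85],10],
    [[0,0,0],[0,0,105],10],
    [[0,0,0],[0,0,115],10],
    [[0,0,0],[0,0,118],10],
    [[0,0,0],[0,0,118],10],
    [[0,0,0],[0,0,118],10],
  ],
)

```text
clock: 7.32
eef_pos: [0.4834, 0.1161, 0.0219]
eef_rot: [3.14, -0.0, 1.571]
force: [0.5, 0.7, -0.7]
width: 0.208
```

Emit:
jog_arm(
  steps=[
    [[0,0,0],[0,0,2],10],
    [[0,0,0],[0,0,3],10],
    [[0,0,0],[0,0,4],10],
    [[0,0,0],[0,0,4],10],
  ],
)

```text
clock: 7.82
eef_pos: [0.483, 0.116, 0.0172]
eef_rot: [-3.141, 0.0, 1.571]
force: [-0.5, 0.5, -0.5]
width: 0.208
```

```bash
python3 - <<'E'
from h import *
im=arm.snapshot('side');cv2.imwrite('pics/s4.png',cv2.resize(im[200:330,250:390,::-1],None,fx=5,fy=4.5,interpolation=2))
im=arm.snapshot('wrist');cv2.imwrite('pics/w4.png',im[:,:,::-1])
E
```

```text
(no output)
```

View pics/s4.png

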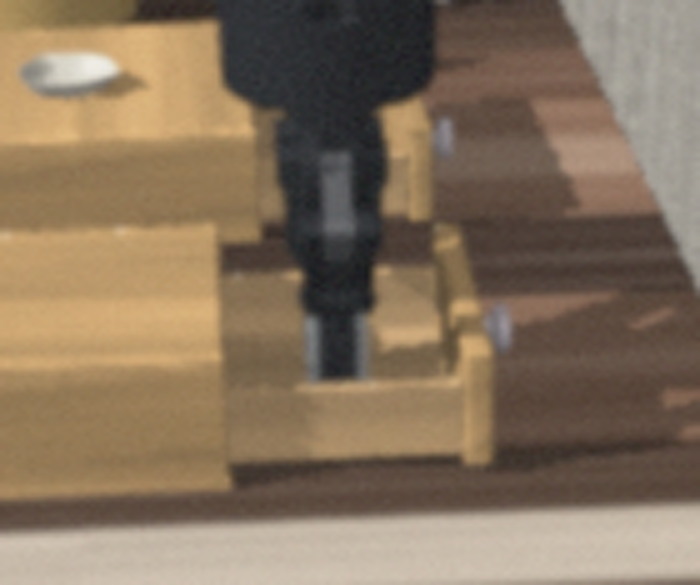

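View pics/w4.png

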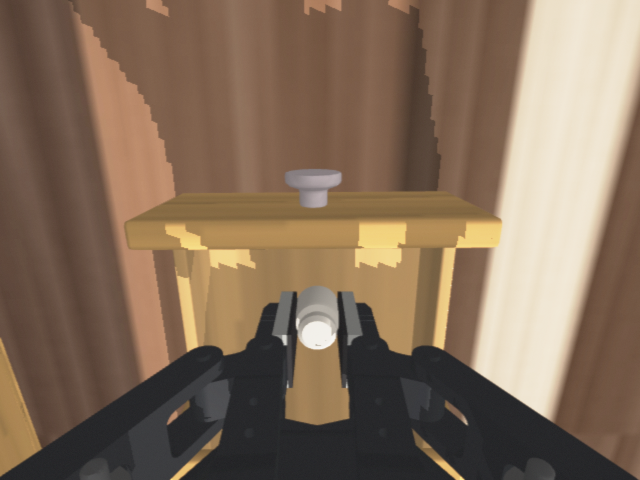

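The weight is inside the drawer, centred, and not yet touching the floor. I'll lower it the last few mm.

Emit:
jog_arm(
  steps=[
    [[0,0,0],[0,0,1],10],
    [[0,0,0],[0,0,1],10],
    [[0,0,0],[0,0,2],10],
    [[0,0,0],[0,0,2],10],
  ],
)

```text
clock: 8.43
eef_pos: [0.4837, 0.116, 0.016]
eef_rot: [3.14, -0.0, 1.571]
force: [-0.5, -1.9, 6.5]
width: 0.209
```

Contact at TCP z = 0.016, as expected (+6.5 N). I'll release and look.

Emit:
jog_arm(
  steps=[
    [[0,0,0],[0,0,0],28],
    [[0,0,0],[0,0,0],45],
    [[0,0,0],[0,0,0],45],
    [[0,0,0],[0,0,0],45],
    [[0,0,0],[0,0,-10],45],
    [[0,0,0],[0,0,-30],45],
    [[0,0,0],[0,0,-60],45],
    [[0,0,0],[0,0,-100],45],
    [[0,0,0],[0,0,-130],45],
    [[0,0,0],[0,0,-130],45],
  ],
)

```text
clock: 9.68
eef_pos: [0.4839, 0.1162, 0.148]
eef_rot: [3.137, -0.001, 1.571]
force: [-0.5, -0.2, -0.2]
width: 0.446
```

```bash
python3 - <<'E'
from h import *
s=arm.observe();print(s['clock'],s['eef_pos'],s['width'],s['joint_pos'])
im=arm.snapshot('side');cv2.imwrite('pics/s5.png',cv2.resize(im[200:330,250:390,::-1],None,fx=5,fy=4.5,interpolation=2))
im=arm.snapshot('wrist');cv2.imwrite('pics/w5.png',im[:,:,::-1])
E
```

```text
9.675 [0.4839451  0.11615011 0.14797685] 0.4458172748944651 [ 1.61961882e-01  2.70886443e-01  1.76472770e+00 -3.84765552e-05
  1.10130661e+00 -1.40888486e+00]
```

View pics/s5.png

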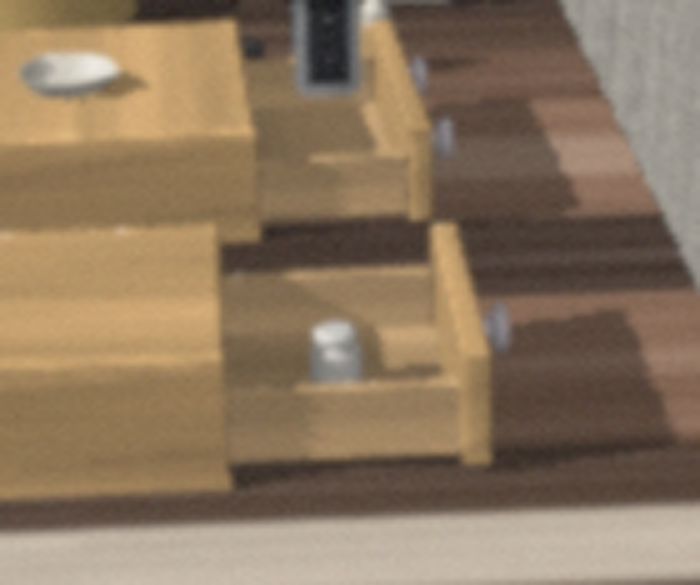

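View pics/w5.png

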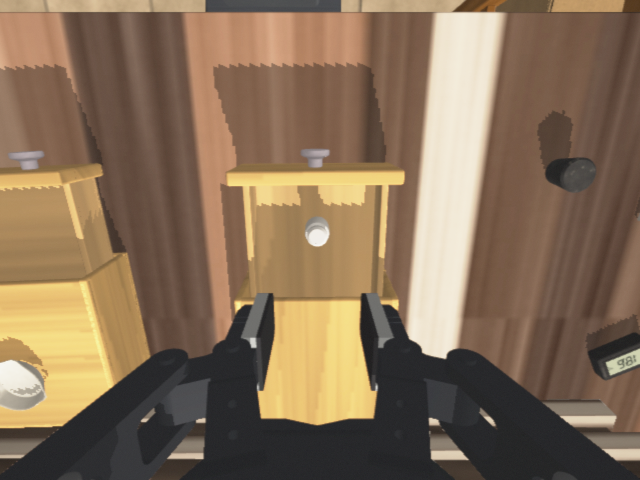

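The weight stands free, 1 cm clear of everything, at wrist (317,232). I'll go in front of the knob with the fingers shut.

Emit:
jog_arm(
  steps=[
    [[0,0,0],[0,-40,0],0],
    [[0,0,0],[0,-80,0],0],
    [[0,0,0],[0,-104,0],0],
    [[0,0,0],[0,-104,20],0],
    [[0,0,0],[0,-104,60],0],
    [[0,0,0],[0,-104,95],0],
    [[0,0,0],[0,-104,115],0],
    [[0,0,0],[0,-104,120],0],
    [[0,0,0],[0,-104,120],0],
  ],
)

```text
clock: 10.9
eef_pos: [0.3789, 0.116, 0.0253]
eef_rot: [-3.141, 0.0, 1.571]
force: [-0.1, -0.2, -0.1]
width: 0.001
```

```bash
python3 - <<'E'
from h import *
s=arm.observe();print(s['clock'],s['eef_pos'],s['width'],s['joint_pos'])
im=arm.snapshot('side');cv2.imwrite('pics/s6.png',cv2.resize(im[200:330,250:390,::-1],None,fx=5,fy=4.5,interpolation=2))
im=arm.snapshot('scene');cv2.imwrite('pics/sc6.png',cv2.resize(im[140:290,180:360,::-1],None,fx=4,fy=4,interpolation=2))
E
```

```text
10.9 [0.37885874 0.11598711 0.0252574 ] 0.0010847576119111671 [ 2.04573980e-01  2.92316806e-01  2.10671900e+00  2.01287686e-05
  7.43275744e-01 -1.36626865e+00]
```

View pics/s6.png

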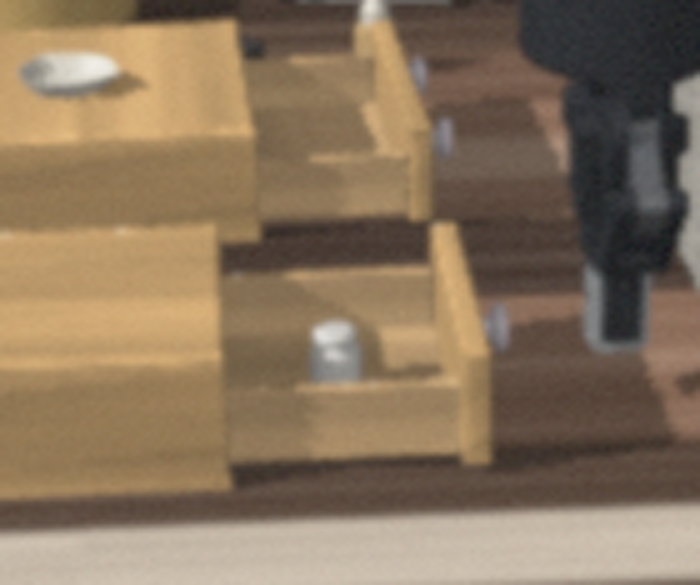

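View pics/sc6.png

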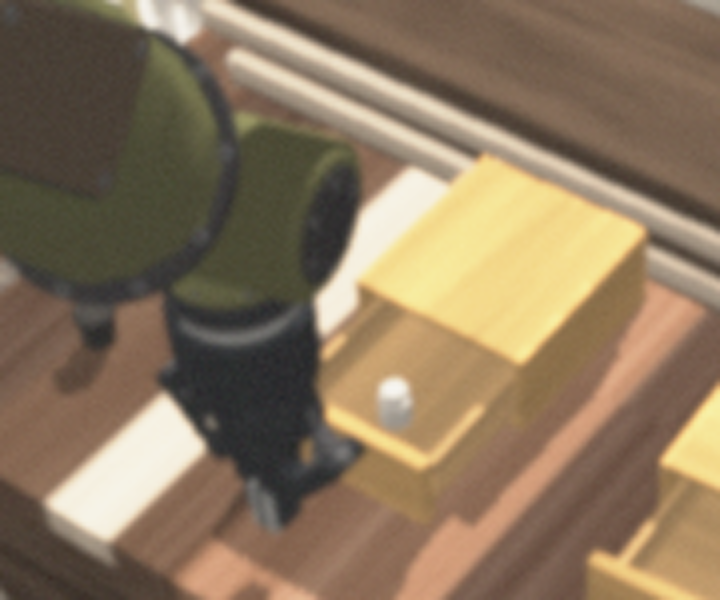

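The fingers are shut and in front of the knob, and the weight is still upright. Now a slow push.

Emit:
jog_arm(
  steps=[
    [[0,0,0],[0,12,0],0],
    [[0,0,0],[0,20,0],0],
    [[0,0,0],[0,24,0],0],
    [[0,0,0],[0,26,0],0],
    [[0,0,0],[0,28,0],0],
    [[0,0,0],[0,30,0],0],
    [[0,0,0],[0,32,0],0],
    [[0,0,0],[0,34,0],0],
    [[0,0,0],[0,36,0],0],
    [[0,0,0],[0,38,0],0],
    [[0,0,0],[0,41,0],0],
    [[0,0,0],[0,44,0],0],
    [[0,0,0],[0,47,0],0],
    [[0,0,0],[0,50,0],0],
    [[0,0,0],[0,53,0],0],
    [[0,0,0],[0,56,0],0],
    [[0,0,0],[0,58,0],0],
    [[0,0,0],[0,60,0],0],
  ],
)

```text
clock: 13.25
eef_pos: [0.4391, 0.116, 0.0253]
eef_rot: [-3.142, -0.0, 1.571]
force: [-1.4, 0.6, -0.3]
width: -0.003
```

```bash
python3 - <<'E'
from h import *
s=arm.observe();print(s['clock'],s['eef_pos'],s['width'],s['force'])
im=arm.snapshot('side');cv2.imwrite('pics/s7.png',cv2.resize(im[200:330,250:390,::-1],None,fx=5,fy=4.5,interpolation=2))
E
```

```text
13.25 [0.43909484 0.11599787 0.02526241] -0.002995608306730387 [-1.36578592  0.63622885 -0.31395543]
```

View pics/s7.png

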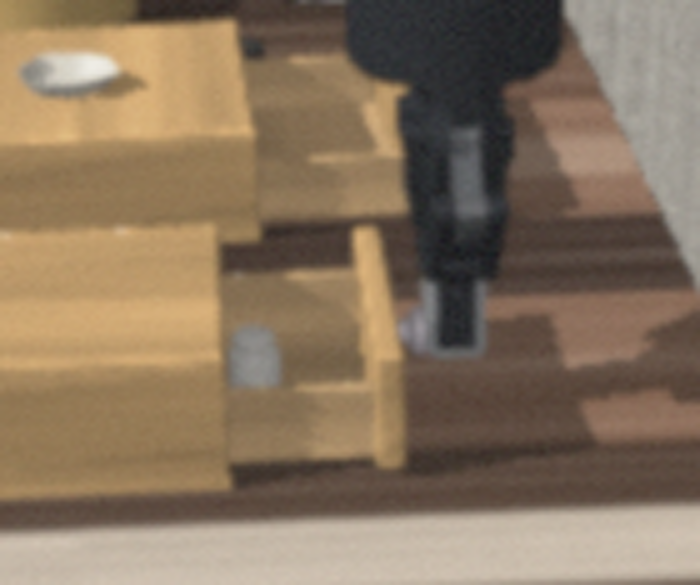

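The drawer is moving (about 1.4 N) and the weight rides upright with it. I'll keep pushing.

Emit:
jog_arm(
  steps=[
    [[0,0,0],[0,1,0],0],
    [[0,0,0],[0,3,0],0],
    [[0,0,0],[0,6,0],0],
    [[0,0,0],[0,9,0],0],
    [[0,0,0],[0,12,0],0],
    [[0,0,0],[0,15,0],0],
    [[0,0,0],[0,18,0],0],
    [[0,0,0],[0,21,0],0],
    [[0,0,0],[0,24,0],0],
    [[0,0,0],[0,27,0],0],
    [[0,0,0],[0,30,0],0],
    [[0,0,0],[0,33,0],0],
    [[0,0,0],[0,36,0],0],
    [[0,0,0],[0,39,0],0],
    [[0,0,0],[0,41,0],0],
    [[0,0,0],[0,43,0],0],
    [[0,0,0],[0,44,0],0],
    [[0,0,0],[0,45,0],0],
    [[0,0,0],[0,45,0],0],
  ],
)

```text
clock: 15.68
eef_pos: [0.4841, 0.116, 0.0253]
eef_rot: [3.141, 0.0, 1.571]
force: [-0.4, 0.2, -0.1]
width: 0.003
```

Emit:
jog_arm(
  steps=[
    [[0,0,0],[0,1,0],0],
    [[0,0,0],[0,2,0],0],
    [[0,0,0],[0,3,0],0],
    [[0,0,0],[0,4,0],0],
    [[0,0,0],[0,4,0],0],
  ],
)

```text
clock: 16.3
eef_pos: [0.4881, 0.116, 0.0253]
eef_rot: [3.141, -0.0, 1.571]
force: [-0.1, -0.4, -1.0]
width: 0.002
```

```bash
python3 - <<'E'
from h import *
s=arm.observe();print(s['clock'],s['eef_pos'],s['width'],s['force'])
im=arm.snapshot('side');cv2.imwrite('pics/s8.png',cv2.resize(im[200:330,250:390,::-1],None,fx=5,fy=4.5,interpolation=2))
E
```

```text
16.3 [0.48813371 0.11598377 0.02529431] 0.002090080401300375 [-0.14372966 -0.43974912 -1.02793097]
```

View pics/s8.png

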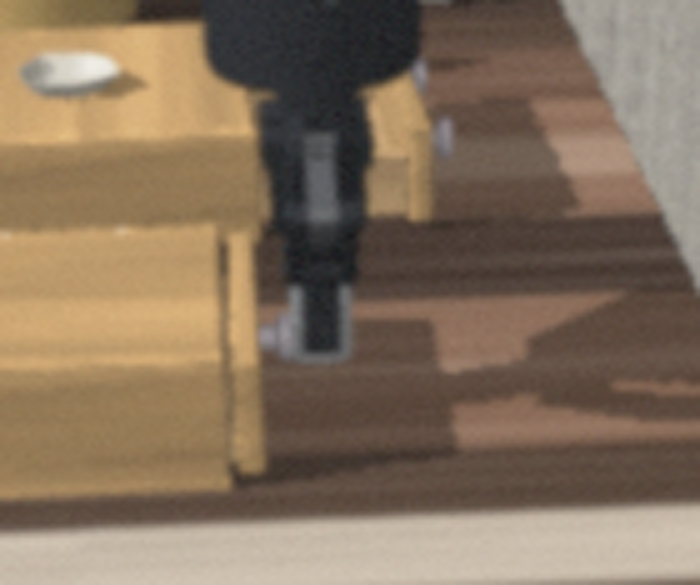

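A small gap is left, about 3 mm. I'll creep until the stop pushes back.

Emit:
jog_arm(
  steps=[
    [[0,0,0],[0,1,0],0],
    [[0,0,0],[0,2,0],0],
    [[0,0,0],[0,3,0],0],
    [[0,0,0],[0,3,0],0],
  ],
)

```text
clock: 16.85
eef_pos: [0.4909, 0.116, 0.0252]
eef_rot: [-3.141, 0.0, 1.571]
force: [-2.4, 0.5, 0.7]
width: -0.001
```

Emit:
jog_arm(
  steps=[
    [[0,0,0],[0,1,0],0],
    [[0,0,0],[0,1,0],0],
  ],
)

```text
clock: 17.1
eef_pos: [0.491, 0.116, 0.0251]
eef_rot: [-3.139, 0.0, 1.571]
force: [-10.1, 0.4, 6.4]
width: -0.001
```

The hard stop answers with 10 N at x = 0.491. I'll back off, lift and check.

Emit:
jog_arm(
  steps=[
    [[0,0,0],[0,-5,0],0],
    [[0,0,0],[0,-30,0],0],
    [[0,0,0],[0,-70,-10],0],
    [[0,0,0],[0,-90,-50],0],
    [[0,0,0],[0,-90,-110],0],
    [[0,0,0],[0,-90,-160],0],
    [[0,0,0],[0,-90,-180],0],
    [[0,0,0],[0,-90,-180],0],
  ],
)

```text
clock: 18.1
eef_pos: [0.4025, 0.1161, 0.2063]
eef_rot: [3.138, -0.001, 1.571]
force: [-0.0, -0.1, -0.1]
width: -0.0
```

```bash
python3 - <<'E'
from h import *
s=arm.observe();print(s['clock'],s['eef_pos'],s['width'],s['force'])
im=arm.snapshot('side');cv2.imwrite('pics/s9.png',cv2.resize(im[180:380,220:400,::-1],None,fx=3,fy=3,interpolation=2))
im=arm.snapshot('wrist');cv2.imwrite('pics/w9.png',im[:,:,::-1])
im=arm.snapshot('scene');cv2.imwrite('pics/sc9.png',im[:,:,::-1])
E
```

```text
18.1 [0.40248961 0.11606487 0.20630104] -0.00029596309457516465 [-0.04829311 -0.06684905 -0.0593791 ]
```

View pics/s9.png

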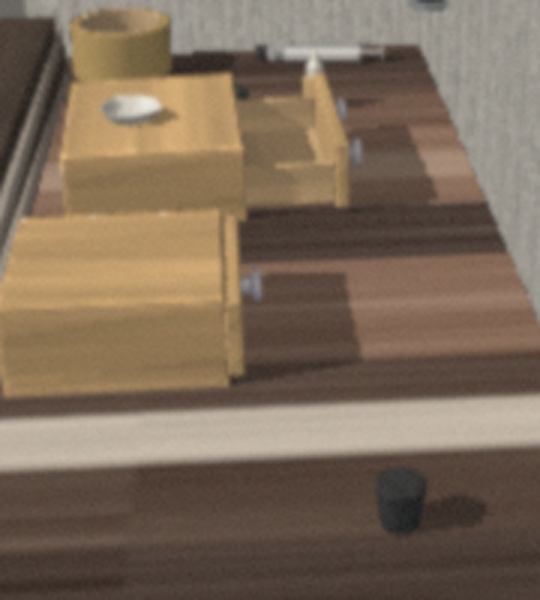

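View pics/w9.png

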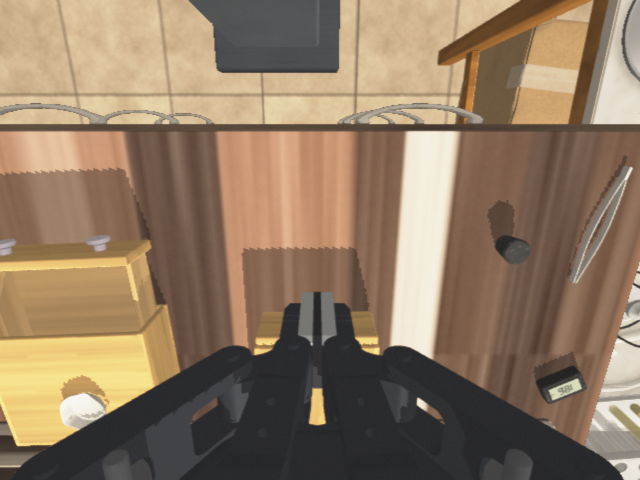

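View pics/sc9.png

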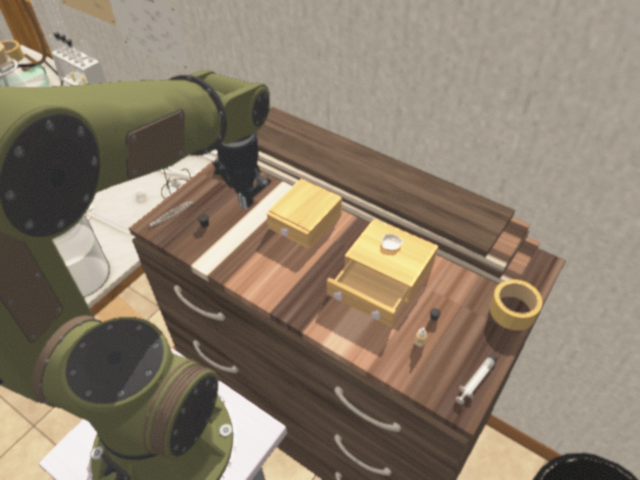

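Emit:
jog_arm(
  steps=[
    [[0,0,0],[80,30,0],0],
    [[0,0,0],[80,60,0],0],
    [[0,0,0],[80,90,0],0],
    [[0,0,0],[80,100,0],0],
    [[0,0,0],[80,100,0],0],
  ],
)

```text
clock: 18.88
eef_pos: [0.5016, 0.1957, 0.2042]
eef_rot: [-3.14, 0.001, 1.57]
force: [-0.5, -0.1, -1.0]
width: 0.001
```

```bash
python3 - <<'E'
from h import *
s=arm.observe();print(s['clock'],s['eef_pos'],s['eef_rot'])
im=arm.snapshot('wrist');cv2.imwrite('pics/w10.png',im[:,:,::-1])
cv2.imwrite('pics/w10z.png',cv2.resize(im[150:350,100:300,::-1],None,fx=3,fy=3,interpolation=2))
E
```

```text
18.875 [0.50158254 0.19566265 0.20422636] [-3.13976817e+00  5.25936968e-04  1.57023904e+00]
```

View pics/w10.png

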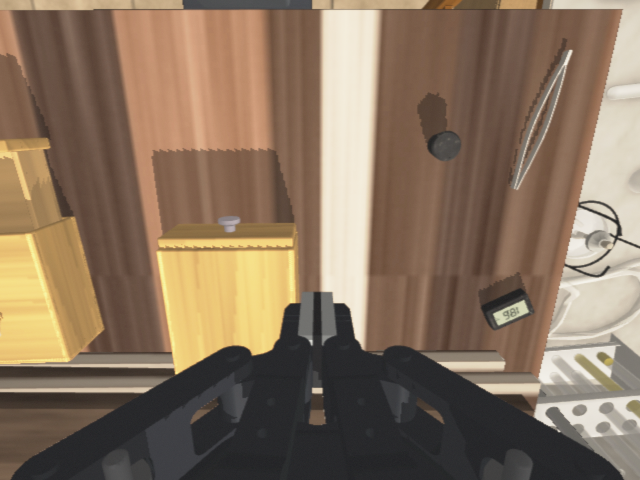

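View pics/w10z.png

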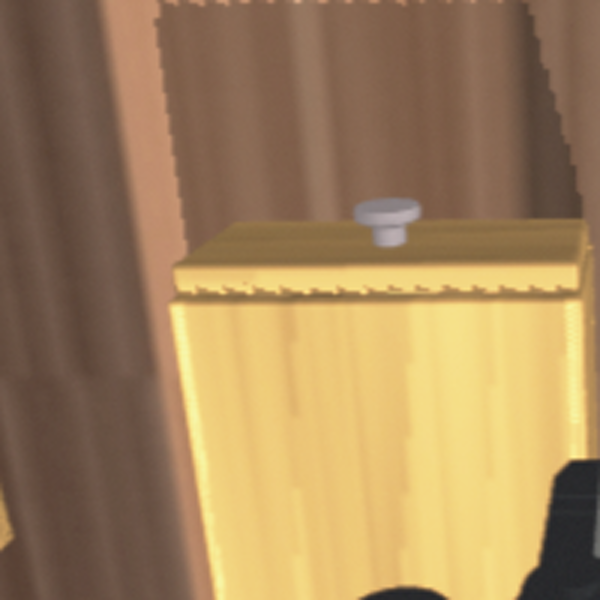

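The panel, at (230,235), sits flush against the box with no gap. The arm is clear, so I'll hand in.

```bash
python3 -c "
from station import arm
print(arm.finish_job(), arm.observe()['clock'])"
```

```text
the job is handed in; nothing more can be done
the job is handed in; nothing more can be done
```

The weight is in the small drawer and the drawer is shut. The job was handed in at about 19 s on the robot's clock, with the gripper clear of everything.

- **Placing:** I gripped the weight across its body at (0.519, 0.328) and lowered it into the middle of the drawer's open part. The floor pushed back with 6.5 N at the expected height, and after release both pictures showed it standing upright.
- **Shutting:** I pushed the knob slowly with the fingers shut until the drawer stopped against about 10 N at TCP x = 0.491, where it should sit when fully shut. The last wrist picture shows the front panel flush with its box.
- **Bystanders:** the last pictures show the wider box's drawer still open and the stoppers and dropper bottle where they were at the start.
- **Not confirmed:** I could not see the weight once the drawer was shut. It was last seen upright when the drawer was about a third of the way in, and after that the push met only small forces until the stop.
- **Disagreements:**
  - In the first pictures the networks sometimes named other things as the weight, so I used my own pixel readings from three views, which agreed to about 1 mm.
  - My reading of the box's top edge came out at 54 mm against the stated 58 mm.

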